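# Wedge a box tube just off its fixture pad and hold it

## Robot

A 6-joint arm with a two-finger parallel gripper is mounted at the origin on the work surface. World frame = base frame: x ahead of the robot, y to its left, z up, the work surface at z = 0. Lengths are in mm, angles in rad, forces in N, time in s.
With the tool pointing down it reaches from about 250 to 775 mm from the base axis. Payload 8.9 kg.
Tool frame: the origin (TCP) lies on the mounting face of the last link; the fingertips stand 173 mm ahead of it and the grasp point (between the pads) lies 155 mm ahead of it (arm.finger_overhang is the distance from the TCP to the fingertips, in mm); x points along the fingers, y is the direction in which the jaws open and shut, and the axes are right-handed (so a half turn about x gives the same grasp; the last joint's range is limited). The gripper opens to 85 mm and grips with 20 to 120 N. Pads are 22 mm wide; open, the fingers measure 114 mm over their backs; the gripper's body (76 mm by 85 mm) begins 54 mm behind the grasp point. The pads swing forward as they close: fully open they stand 13 mm farther back than shut.
Start: joints at [1.184, 0.291, -0.153, 1.127, 0, 1.431], TCP at [128.762, 508.964, 404.705] pointing down, gripper open.
Joint ranges: [-2.52, 2.52], [-0.91, 1.74], [-1.3, 1.37], [-1.96, 2.02], [-1.52, 1.47], [-3.14, 3.14]. Speed limits (rad/s): [2.22, 2.22, 2.79, 3.14, 3.14, 3.14].

## Interface

Orientations are given as [roll, pitch, yaw] about the fixed x, y, z axes, in that order (R = Rz(yaw) Ry(pitch) Rx(roll)).
In Python, from bench import arm gives the robot as it stands. The module is installed in compiled form; this text tells all that it offers.
- The arm moves only by the shell command python3 -m inch 'ROWS' [OPENING] [FORCE]. ROWS is JSON, a list of rows, each a list of 4 numbers: the shift along the tool's x, y, z in cm, then the turn about the tool's x in degrees. In form: [[tx, ty, tz, roll], ...]. A call has 1 to 12 rows; each row is the pose to reach, as a shift and turn from the pose commanded when the call began, along the tool's axes at that moment; what a row does not reach only later rows make up. A row lasts 1/8 s, in which the tool goes at most 62.5 mm and 10.7 degrees, less where a joint would pass 70% of its speed; a pose out of reach is approached as far as the arm can. A call with a gripper value outside its range is refused whole. OPENING is the opening, from 0 (shut) to 1 (fully open), set as the call begins (- or left out, the last holds). The fingers move at their own pace and stop on an object; FORCE is the grip in N (left out, the last holds). Time passes only in rows, so rows that repeat a pose let the fingers close. It gives the time, the measured TCP pose, the force and the opening at its end, in the units of the state.
- arm.get_obs(): the state, without advancing time (a new reading comes with each control period).
- arm.snapshot(name): name is "side" or "top" or "wrist"; returns a dict with "img" (400x640x3 uint8, red, green, blue), "intrinsics" (3x3 intrinsics, pixels), "rvec" (rotation vector, rad) and "tvec" (3), from world to camera coordinates, as OpenCV has them; the wrist camera has in their place "tool_from_camera" (4x4, takes a point from camera to tool coordinates, whose origin is the TCP and whose axes are the tool frame's). Camera axes: x right, y down, z forward; pixel columns grow to the right and rows downward; lengths in mm; the calibration is good to about 2 mm. A picture is of the moment at which its call begins: read the wrist's pose just before it. There is no depth.
- arm.close_job(): hands the job in, once; it reports no verdict.
Trained networks look in a picture, given as the dict that the camera call returned (one of the last four; its "shot" number tells which), for a name from the list of things; names that differ only in an ending like _2 or _b are one class to them, and where a whole thing is asked for, a point or a joint stands for the part that bears it (a point fixed in the world has none). Each returns a list of dicts, best first, with "score" (0 to 1); they miss things now and then, are a little off and sometimes report something else, mostly with a low value. They report only what shows in the picture. A call takes as long as a camera call. They do not tell look-alikes from the thing itself.
- arm.spot_in(picture, name): "centre" ([column, row] in pixels, amid what is visible of it).
The state is a dict: "t": time; "qpos": joint angles; "joint_velocities": joint speeds; "tau": joint torques, N m; "tool_pos": TCP position; "tcp_rot": TCP orientation; "wrist_force": force on the tool from outside, world axes, zero at the start; "torque": the same for the moment, N m; "grip_width": opening from 0.0 (shut) to 1.0 (fully open).
Only numpy, scipy, OpenCV 4.12 (cv2) and the standard library are available. Lean on these libraries where they do the work, as an engineer would, in place of code of your own. Each camera call takes 0.05 s, during which the arm holds its last target.

## Task

Put the rusty tube offcut that lies in the way into the round parts dish, then lay the yellow-heeled wedge in line with the box tube and slide it flat on the table, nose first, under the tube's overhanging end until the tube just lifts off the near landing pad of its base: about 3 mm of daylight, so that I can slip a shim in. Finish while holding: keep the wedge gripped there with the tube's end resting on it, and do not let go. Move the tube only with the wedge, never with the gripper, and leave the other tools alone.

Things in the scene. Friction and masses are not known exactly. Their poses are not given: they have to be found in the camera images.
- base: fixture base, fixed: dark plate 220 (x) x 130 x 10 mm, bright landing pads 36 x 62 x 4 mm centred at x = -85 (near) and +85 mm (far), four dowel pins beside the tube, stop bar 22 mm high at the far end, face at x = +102 mm. Origin: centre of the underside, on the table. x: along the tube from its overhanging end to the stop, the way to push; z up
- rail: grey hollow box tube, 300 (x) x 50 x 30 mm high, 0.6 to 0.9 kg, loose on the two pads, underside 14 mm above the table; x as the base's. Its near end overhangs the plate by about 90 mm. Origin: centre of its underside. The far end is up to 3 mm short of the stop: a push may slide it to the stop, then it tips up about its far lower edge
- rail_end (a point): middle of the lower edge of the tube's overhanging near end (14 mm above the table at the start); axes as the tube
- rail_gap (a point): point on the tube's underside over the centre of the near landing pad (185 mm from the tube's far end, so it rises 0.62 mm for each 1 mm that rail_end rises); axes as the tube
- near_pad (a point): centre of the near landing pad's top face, 14 mm above the table; axes as the base. The daylight is the height of rail_gap over it: 0 at the start
- wedge: steel wedge, 0.6 kg, 30 mm wide (y): yellow heel block 40 (x) x 30 x 40 mm high, gripped across its 30 mm width; then an 80 mm taper falling evenly from 25 mm high at the heel to 5 mm at the nose (1 in 4). Origin: underside, below the heel's centre; x points to the nose, 100 mm away; z up
- wedge_nose (a point): lower edge of the wedge's nose, 100 mm along x from the wedge's origin; axes as the wedge. With the nose 36 mm past rail_end the slope meets the tube's edge; each 4 mm more raises that edge 1 mm
- offcut: rusty brown offcut of square tube, 60 long (x) x 25 x 25 mm, 0.1 kg, lying on the table 60 to 75 mm (its centre) in front of the tube's near end, across the wedge's path. Origin: centre of its underside
- dish: round metal parts dish with a magnetic red foot, stuck fast to the table: 160 mm across at the rim, 132 mm at the bottom, 36 mm high, inner floor 9 mm above the table. Origin: centre of its foot, on the table
- file: bystander: file with a wooden handle, 320 mm long (x), origin near its middle on the underside
- snips: bystander: tin snips with green handles, 220 mm long (x), 16 mm high, origin under the pivot
- pliers: bystander: pliers with red handles, 200 mm long (x), 18 mm high, origin under the pivot
- magnet: bystander: red arrow-shaped welding magnet, 100 x 110 x 18 mm, origin centre of its underside
- tape: bystander: yellow tape measure, 75 x 40 x 65 mm, origin centre of its underside
Things that resemble listed ones, but are neither listed nor needed, are in the scene too. Several things have the shape of the wedge; the one meant has the colours described above.

How it is judged (in metres and radians):
On the way, in this order (a step that is already met when the one before it is completed fails the run):
1. the offcut lies in the dish, released (horizontal distance between offcut and dish below 0.055 m and height (world z) of offcut below 0.03 m and contact force between the fingers and offcut below 0.2 N), for 0.2 s.
2. the wedge, flat on the table and under the overhanging end, lifts the tube off the near pad (z of rail_gap in the frame of near_pad between 0.0015 and 0.006 m and contact force between wedge and rail above 1 N and x of wedge_nose in the frame of rail_end above 0.03 m and angle between the x axis of wedge and the x axis of base, either way round below 0.2 rad and angle between wedge's own z axis and vertical below 0.1 rad and height (world z) of wedge below 0.005 m), for 0.2 s.
At the end, for the whole second after the job is handed in: Tube 1.5-6 mm clear of near pad, resting on the wedge (over 1 N), untouched by the robot; wedge flat on the table (5 mm, 0.1 rad), in line with base (0.2 rad), nose over 30 mm under the tube, still gripped (over 3 N); offcut let go in the dish (within 55 mm of its centre) (all of step 1 and all of step 2 and contact force between each of the arm, the fingers and rail below 0.5 N and contact force between the fingers and wedge above 3 N); the arm keeps its last pose, push and grip.
It fails at once if the tube is pried more than 10 mm off the near pad (z of rail_gap in the frame of near_pad above 0.01 m).
It fails at once if the robot touches the tube itself (contact force between any of the arm, the fingers and rail above 3 N).
It fails at once if another tool is moved more than 25 mm (distance of any of file, snips, pliers, magnet, tape from where it was at the start of the episode above 0.025 m).
It also fails if it takes over 51 s, if anything falls off the work surface, if the arm or the gripper's body presses on something with over 40 N, if the wrist force passes 120 N, or if a joint passes its speed limit or range.

## Working session

There is one attempt and no reset: what is moved stays moved. The work goes in short steps, Python scripts to look and compute and a shell command to move; the robot and the scene stay as the last step left them, time stands still between calls to the robot, and variables do not carry over. Pictures are saved under pics/ and viewed, and the job is handed in when it is done.

```bash
mkdir -p pics; cat > h.py <<'E'
import numpy as np, cv2
from bench import arm
from scipy.spatial.transform import Rotation as R
def save(p,n): cv2.imwrite('pics/'+n+'.png', cv2.cvtColor(p['img'],cv2.COLOR_RGB2BGR))
def ray(p,uv,obs=None):
    K=np.array(p['intrinsics']); d=np.linalg.inv(K)@np.array([uv[0],uv[1],1.])
    if 'rvec' in p:
        M=cv2.Rodrigues(np.array(p['rvec'],float))[0]; t=np.array(p['tvec'],float).ravel()
        return -M.T@t, M.T@d
    T=np.array(p['tool_from_camera']); Rt=R.from_euler('xyz',obs['tcp_rot']).as_matrix()
    o=Rt@T[:3,3]+np.array(obs['tool_pos']); return o, Rt@T[:3,:3]@d
def hit(p,uv,z,obs=None):
    o,d=ray(p,uv,obs); return o+d*(z-o[2])/d[2]
def proj(p,X,obs=None):
    K=np.array(p['intrinsics'])
    if 'rvec' in p:
        M=cv2.Rodrigues(np.array(p['rvec'],float))[0]; c=M@np.array(X)+np.array(p['tvec'],float).ravel()
    else:
        T=np.array(p['tool_from_camera']); Rt=R.from_euler('xyz',obs['tcp_rot']).as_matrix()
        c=T[:3,:3].T@(Rt.T@(np.array(X)-np.array(obs['tool_pos']))-T[:3,3])
    c=K@c; return c[:2]/c[2]
E
python3 - <<'E'
from h import *
o=arm.get_obs(); print(o)
ps={n:arm.snapshot(n) for n in ['side','top','wrist']}
for n,p in ps.items():
    save(p,n+'0')
    for k in ['base','rail','wedge','offcut','dish','file','snips','pliers','magnet','tape']:
        print(n,k,[(np.round(r['centre']).tolist(),round(r['score'],2)) + ((np.round(hit(p,r['centre'],10))[:2].tolist(),) if n!='wrist' else ()) for r in arm.spot_in(p,k)][:4])
E
```

```text
{'t': 0.0, 'qpos': array([ 1.18369572e+00,  2.91284968e-01, -1.54092929e-01,  1.12669057e+00,
        7.13515122e-06,  1.43151554e+00]), 'joint_velocities': array([ 2.22328943e-04, -1.58930157e-03,  1.01211731e-04,  1.62535597e-03,
        7.76060859e-04, -3.83939321e-06]), 'tau': array([ 2.50837882e-03, -5.37146187e+01,  3.31363750e+01,  1.62320078e-02,
       -8.95309853e-06, -3.30296575e-05]), 'tool_pos': array([128.68764987, 508.77929365, 404.14218537]), 'tcp_rot': array([-1.71568583,  1.56952417, -1.96350566]), 'wrist_force': array([ 0.29023135, -0.01509894, -0.11486637]), 'torque': array([-0.00022177,  0.05499457,  0.00610521]), 'grip_width': 1.0030332608310584}
side base [([288.0, 146.0], 0.61, [554.0, 232.0])]
side rail [([302.0, 149.0], 0.93, [584.0, 205.0])]
side wedge [([348.0, 243.0], 0.97, [574.0, -204.0]), ([261.0, 246.0], 0.72, [409.0, -166.0]), ([219.0, 317.0], 0.71, [311.0, -326.0]), ([302.0, 146.0], 0.22, [590.0, 220.0])]
side offcut [([308.0, 199.0], 0.89, [539.0, -30.0])]
side dish [([371.0, 322.0], 0.65, [544.0, -406.0]), ([302.0, 151.0], 0.57, [581.0, 194.0])]
s
[... 675 characters left out ...]
.0], 0.75, [539.0, -35.0]), ([288.0, 130.0], 0.56, [766.0, 2.0]), ([203.0, 203.0], 0.49, [571.0, 222.0])]
top dish [([459.0, 214.0], 0.66, [532.0, -434.0])]
top file [([218.0, 295.0], 0.78, [338.0, 175.0])]
top snips [([362.0, 116.0], 0.69, [803.0, -199.0])]
top pliers [([228.0, 112.0], 0.79, [823.0, 164.0]), ([365.0, 115.0], 0.6, [805.0, -204.0]), ([288.0, 130.0], 0.42, [768.0, 1.0]), ([302.0, 215.0], 0.23, [536.0, -37.0])]
top magnet [([289.0, 130.0], 0.62, [768.0, -0.0])]
top tape [([430.0, 164.0], 0.63, [667.0, -368.0])]
wrist base []
wrist rail []
wrist wedge []
wrist offcut []
wrist dish []
wrist file [([230.0, 355.0], 0.84)]
wrist snips []
wrist pliers []
wrist magnet []
wrist tape []
```

View pics/top0.png

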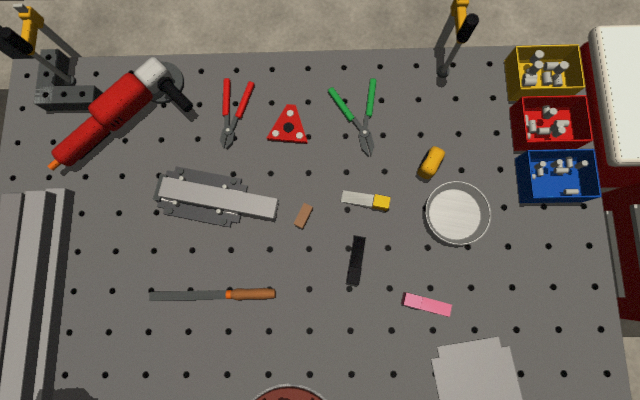

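View pics/side0.png

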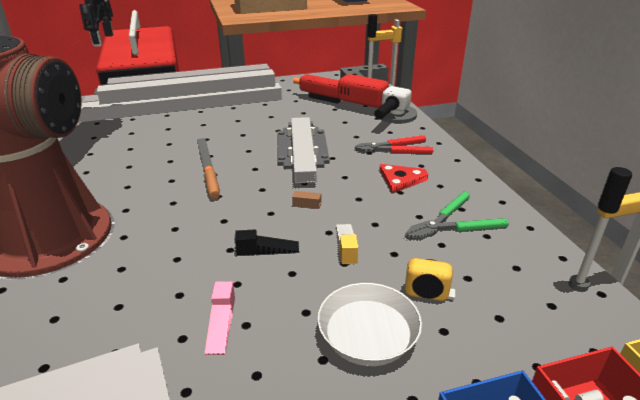

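```bash
python3 - <<'E'
import cv2
a=cv2.imread('pics/top0.png'); b=cv2.imread('pics/side0.png')
cv2.imwrite('pics/top0c.png',cv2.resize(a[150:350,150:350+120],None,fx=2.4,fy=2.4,interpolation=cv2.INTER_CUBIC))
cv2.imwrite('pics/top0d.png',cv2.resize(a[170:330,290:490],None,fx=3.6,fy=3.6,interpolation=cv2.INTER_CUBIC))
cv2.imwrite('pics/side0d.png',cv2.resize(b[100:360,190:450],None,fx=2.3,fy=2.3,interpolation=cv2.INTER_CUBIC))
E
```

```text
(no output)
```

The top view shows three wedge shapes: yellow heel with grey taper at (367,201), black at (357,260), and pink at (427,304). The description picks the first. The offcut is at (303,215), the dish at (458,213), and the tube's near end at about (276,207).

View pics/top0c.png

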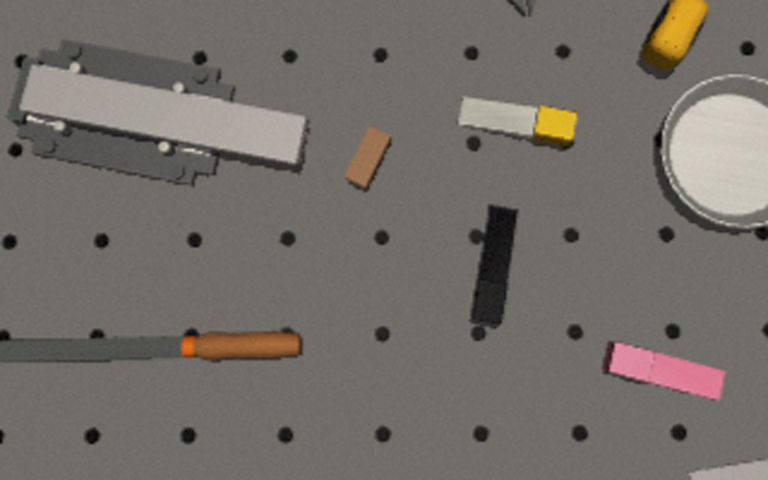

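View pics/top0d.png

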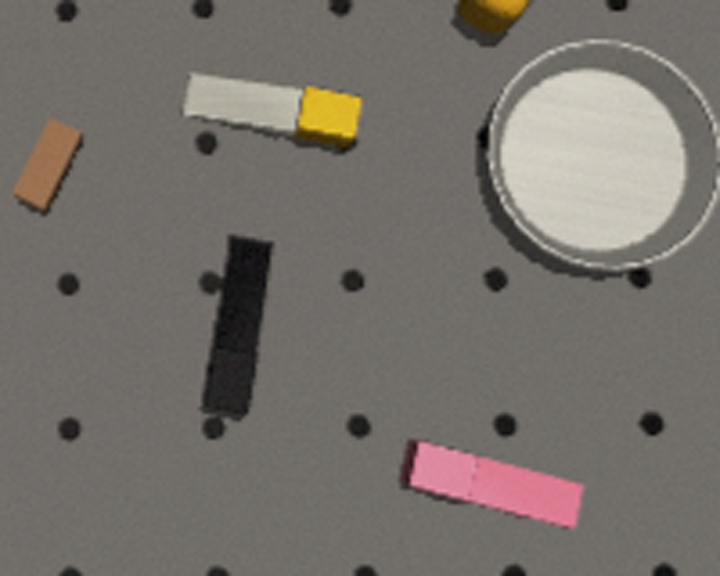

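```bash
python3 - <<'E'
from h import *
o=arm.get_obs()
Rt=R.from_euler('xyz',o['tcp_rot']).as_matrix(); print(Rt.round(3))
p=arm.snapshot('wrist'); print(np.array(p['tool_from_camera']).round(3),p['intrinsics'])
E
```

```text
[[-0.     0.245  0.969]
 [ 0.     0.969 -0.245]
 [-1.     0.    -0.   ]]
[[  0.     -0.29    0.957  31.015]
 [  1.      0.      0.      0.87 ]
 [ -0.      0.957   0.29  -72.167]
 [  0.      0.      0.      1.   ]] [[342.52215078   0.         322.0809856 ]
 [  0.         342.52215078 203.2939558 ]
 [  0.           0.           1.        ]]
```

```bash
python3 - <<'E'
from h import *
p=arm.snapshot('top')
def C(u,v): return (150+u/2.4,150+v/2.4)
def D(u,v): return (290+u/3.6,170+v/3.6)
def pr(n,pts,z):
    w=np.array([hit(p,x,z)[:2] for x in pts]); print(n,w.round(1).tolist(),'mean',w.mean(0).round(1),'edges',[(round(float(np.hypot(*(w[(i+1)%len(w)]-w[i]))),1),round(float(np.degrees(np.arctan2(*(w[(i+1)%len(w)]-w[i])[::-1]))),1)) for i in range(len(w))])
pr('offcut',[D(50,118),D(82,135),D(45,212),D(14,196)],25)
pr('rail',[C(306,116),C(299,163),C(20,107),C(32,66)],44)
pr('heel',[D(308,87),D(361,96),D(356,136),D(300,130)],40)
pr('nose',[D(189,74),D(184,113)],5)
pr('dish rim',[D(490,150),D(600,40),D(720,160),D(605,270)],36)
pr('dish floor',[D(500,160),D(594,69),D(685,160),D(594,251)],9)
E
```

```text
offcut [[565.3, -41.4], [552.8, -63.9], [498.7, -37.7], [510.2, -16.0]] mean [531.7 -39.7] edges [(25.7, -119.0), (60.1, 154.1), (24.5, 62.0), (60.6, -24.7)]
rail [[574.0, 23.6], [524.7, 30.4], [588.3, 326.3], [632.6, 316.4]] mean [579.9 174.2] edges [(49.8, 172.2), (302.7, 77.9), (45.5, -12.6), (298.6, -101.3)]
heel [[581.7, -221.7], [574.8, -258.0], [546.8, -253.3], [551.5, -215.0]] mean [ 563.7 -237. ] edges [(37.0, -100.8), (28.4, 170.5), (38.6, 82.9), (30.9, -12.4)]
nose [[599.8, -140.8], [571.2, -136.6]] mean [ 585.5 -138.7] edges [(28.9, 171.6), (28.9, -8.4)]
dish rim [[536.4, -345.3], [612.9, -426.0], [527.3, -500.9], [453.3, -417.3]] mean [ 532.4 -422.4] edges [(111.2, -46.6), (113.7, -138.8), (111.6, 131.5), (110.0, 40.9)]
dish floor [[533.4, -358.6], [598.1, -429.2], [531.6, -487.7], [468.5, -419.5]] mean [ 532.9 -423.8] edges [(95.8, -47.5), (88.5, -138.7), (92.9, 132.8), (89.0, 43.2)]
```

```bash
cat >> h.py <<'E'
def go(x,y,z,ang=None):
    "delta rows to TCP target; ang = world angle (deg) of jaw axis y (mod 180)"
    o=arm.get_obs(); Rt=R.from_euler('xyz',o['tcp_rot']).as_matrix()
    d=Rt.T@(np.array([x,y,z])-o['tool_pos'])/10
    a=np.degrees(np.arctan2(Rt[1,1],Rt[0,1])); r=None
    if ang is not None: r=-((ang-a+90)%180-90)
    print('t',round(o['t'],2),'tcp',o['tool_pos'].round(1),'jaw',round(a,1),'q6',round(o['qpos'][5],2),'width',round(o['grip_width'],3),'F',o['wrist_force'].round(1),'-> rows cm',d.round(2),'roll',r)
E
python3 -c "
from h import *
go(532,-40,300,64.5)"
```

```text
t 1.75 tcp [128.8 508.9 404.7] jaw 75.8 q6 1.43 width 1.001 F [ 0.1  0.2 -0. ] -> rows cm [ 10.47 -43.33  52.56] roll 11.303824180311949
```

```bash
python3 -m inch '[[10.4,-43.3,52.5,11.3],[10.4,-43.3,52.5,11.3],[10.4,-43.3,52.5,11.3],[10.4,-43.3,52.5,11.3],[10.4,-43.3,52.5,11.3],[10.4,-43.3,52.5,11.3],[10.4,-43.3,52.5,11.3],[10.4,-43.3,52.5,11.3],[10.4,-43.3,52.5,11.3],[10.4,-43.3,52.5,11.3],[10.4,-43.3,52.5,11.3],[10.4,-43.3,52.5,11.3]]' 0.6 40
python3 - <<'E'
from h import *
o=arm.get_obs(); p=arm.snapshot('wrist'); save(p,'w1'); go(532,-40,300,64.5)
for k in ['offcut','rail']: print(k,[(r['centre'],hit(p,r['centre'],25,o).round(1),r['score']) for r in arm.spot_in(p,k)])
print(proj(p,[532,-40,25],o),proj(p,[549.3,27,44],o))
E
```

```text
t: 3.25
tool_pos: [533.4, -42.9, 299.8]
tcp_rot: [-0.56, 1.57, -1.01]
wrist_force: [-0.2, 0.2, 0.2]
grip_width: 0.6
t 3.3 tcp [532.1 -41.2 300. ] jaw 64.3 q6 0.23 width 0.597 F [-0.4  0.4 -0. ] -> rows cm [ 0.    0.11 -0.07] roll -0.16247041270813156
offcut []
rail [([531.3, 156.2], array([568.6, 107.1,  25. ]), 0.95), ([161.7, 302.8], array([ 555.1, -197.4,   25. ]), 0.37)]
[323.35014312 197.79990187] [423.93637496 186.36264746]
```

View pics/w1.png

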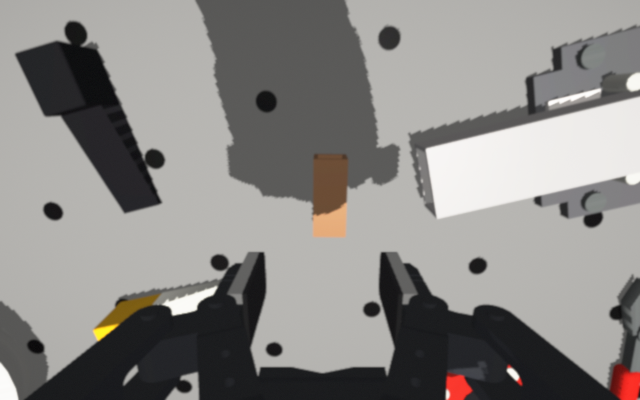

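The offcut's top face spans columns 314–348 and rows 157–236, square to the jaws. The tube's near end is at about (425,180), and the yellow heel is at lower left (130,315).

```bash
python3 - <<'E'
from h import *
p=arm.snapshot('wrist')
o=dict(tool_pos=np.array([533.4,-42.9,299.8]),tcp_rot=np.array([-0.56,1.57,-1.01]))
o=arm.get_obs(); p=arm.snapshot('wrist'); save(p,'w2')
g=cv2.cvtColor(p['img'],cv2.COLOR_RGB2HSV)
m=((g[...,0]<20)&(g[...,1]>90)&(g[...,2]>40)).astype(np.uint8); m[:, :250]=0; m[:,400:]=0; m[250:]=0
c=max(cv2.findContours(m,0,1)[0],key=cv2.contourArea); r=cv2.minAreaRect(c); b=cv2.boxPoints(r)
w=np.array([hit(p,x,25,o)[:2] for x in b]); print(b.round(1).tolist(),w.round(1).tolist(),w.mean(0))
for i in range(4):
    e=w[(i+1)%4]-w[i]; print(np.hypot(*e).round(1),np.degrees(np.arctan2(e[1],e[0])).round(1))
go(*w.mean(0),177,64.5)
E
```

```text
[[308.6000061035156, 241.0], [310.1000061035156, 159.89999389648438], [343.1000061035156, 160.5], [341.6000061035156, 241.60000610351562]] [[556.0, -60.9], [499.8, -32.2], [510.4, -10.9], [567.4, -38.0]] [533.39126383 -35.4856341 ]
63.1 152.9
23.8 63.5
63.1 -25.5
25.6 -116.6
t 3.5 tcp [530.9 -38.6 301. ] jaw 64.6 q6 0.23 width 0.598 F [0.  0.2 0.2] -> rows cm [12.4   0.38  0.09] roll 0.0726491922270327
```

```bash
python3 -m inch '[[5,0.3,0.1,0],[9,0.3,0.1,0],[11.5,0.3,0.1,0],[12.4,0.3,0.1,0],[12.4,0.3,0.1,0],[12.4,0.3,0.1,0]]'
python3 - <<'E'
from h import *
o=arm.get_obs(); p=arm.snapshot('wrist'); save(p,'w3'); go(533,-37,177)
E
```

```text
t: 4.25
tool_pos: [534.2, -37.2, 177.9]
tcp_rot: [0.233, 1.569, -0.212]
wrist_force: [0.1, -0.2, -0.7]
grip_width: 0.596
t 4.3 tcp [534.3 -37.2 177.9] jaw 64.5 q6 0.24 width 0.605 F [-0.  -0.1  0.2] -> rows cm [ 0.09 -0.03 -0.13] roll None
```

View pics/w3.png

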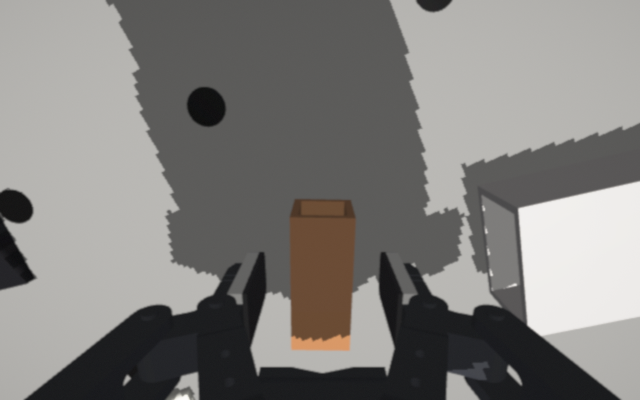

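The jaws straddle the offcut (columns 292–352, jaws at 260 and 380) and are clear of the tube. I'll close the gripper and lift.

```bash
python3 -m inch '[[0,0,0,0],[0,0,0,0],[0,0,0,0],[0,0,0,0],[-3,0,0,0],[-9,0,0,0],[-9,0,0,0]]' 0 40
python3 -c "
from h import *
go(532,-423,290,72)"
```

```text
t: 5.18
tool_pos: [535.5, -37.7, 271.0]
tcp_rot: [0.243, 1.563, -0.202]
wrist_force: [0.4, 0.5, -1.4]
grip_width: 0.283
t 5.17 tcp [535.5 -37.7 271. ] jaw 64.5 q6 0.24 width 0.283 F [ 0.4  0.5 -1.4] -> rows cm [ -1.85 -34.93  16.28] roll -7.496617002355961
```

```bash
python3 -m inch '[[0,-34.9,16.3,0],[0,-34.9,16.3,0],[0,-34.9,16.3,0],[0,-34.9,16.3,0],[0,-34.9,16.3,0],[0,-34.9,16.3,0],[0,-34.9,16.3,0],[0,-34.9,16.3,0],[0,-34.9,16.3,0]]'
python3 - <<'E'
from h import *
o=arm.get_obs(); p=arm.snapshot('top'); save(p,'t2'); go(532,-423,191)
E
```

```text
t: 6.3
tool_pos: [530.7, -420.9, 266.2]
tcp_rot: [2.617, 1.569, 2.173]
wrist_force: [-0.1, 0.3, -0.8]
grip_width: 0.284
t 6.35 tcp [ 530.9 -420.8  266.5] jaw 64.6 q6 -0.33 width 0.284 F [-0.2  0.2 -1.1] -> rows cm [ 7.55 -0.15  0.2 ] roll None
```

View pics/t2.png

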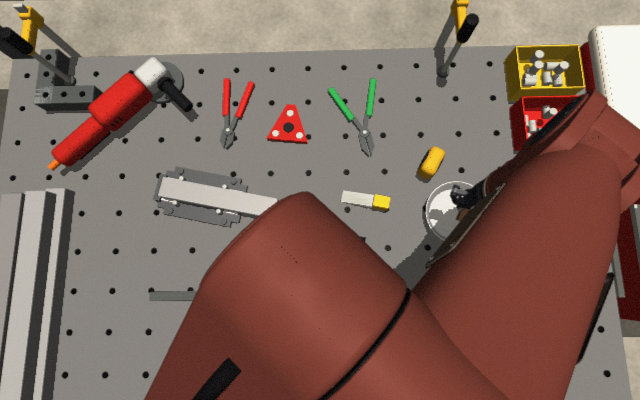

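The gripper with the offcut is over the dish (455,210). I'll lower it, release, and rise.

```bash
python3 -m inch '[[4,-0.1,0.1,0],[7,-0.1,0.1,0],[7.5,-0.1,0.1,0],[7.5,-0.1,0.1,0]]'
python3 -m inch '[[0,0,0,0],[0,0,0,0],[0,0,0,0],[-5,0,0,0],[-11,0,0,0],[-11,0,0,0],[-11,0,0,0],[-11,0,0,0]]' 0.62 40
python3 - <<'E'
from h import *
o=arm.get_obs(); p=arm.snapshot('wrist'); save(p,'w4'); go(564,-237,300,-10)
print([(r['centre'],hit(p,r['centre'],22,o).round(1)) for r in arm.spot_in(p,'offcut')])
E
```

```text
t: 6.85
tool_pos: [531.5, -423.3, 192.5]
tcp_rot: [-0.286, 1.57, -0.73]
wrist_force: [0.1, 1.0, -0.6]
grip_width: 0.283
t: 7.85
tool_pos: [530.7, -423.5, 300.3]
tcp_rot: [2.806, 1.568, 2.361]
wrist_force: [-0.7, 0.3, -0.1]
grip_width: 0.62
t 7.9 tcp [ 530.7 -423.5  300.2] jaw 64.5 q6 -0.34 width 0.623 F [-0.1 -0.4 -0.3] -> rows cm [ 0.05 18.27 -5.02] roll 74.49897005162626
[([322.6, 206.6], array([ 535.6, -423.8,   22. ])), ([631.6, 283.0], array([ 702.3, -225.3,   22. ]))]
```

View pics/w4.png

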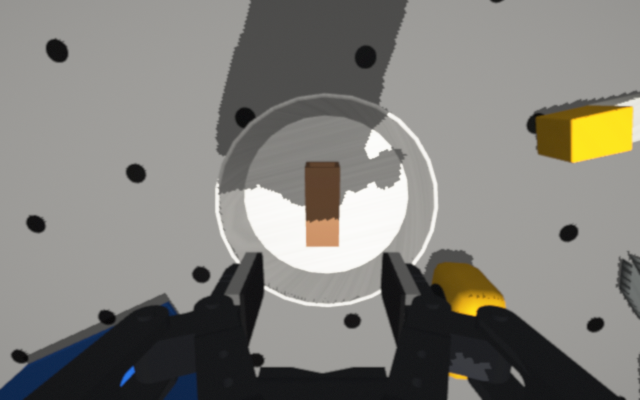

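The offcut lies in the dish (322,206), let go. The yellow heel shows at (585,133). Next I'll move above the heel and turn the jaws across it.

```bash
python3 -m inch '[[0,18.3,-5,10],[0,18.3,-5,20],[0,18.3,-5,30],[0,18.3,-5,40],[0,18.3,-5,50],[0,18.3,-5,60],[0,18.3,-5,70],[0,18.3,-5,76.5],[0,18.3,-5,76.5],[0,18.3,-5,76.5],[0,18.3,-5,76.5]]' 0.62 80
python3 - <<'E'
from h import *
o=arm.get_obs(); p=arm.snapshot('wrist'); save(p,'w5'); go(564,-237,300,-12)
p=arm.snapshot('top'); save(p,'t5'); p=arm.snapshot('side'); save(p,'s5')
E
```

```text
t: 9.32
tool_pos: [564.7, -237.1, 301.6]
tcp_rot: [-1.886, 1.571, 2.619]
wrist_force: [-0.4, -0.3, 0.1]
grip_width: 0.622
t 9.38 tcp [ 564.7 -237.1  301.6] jaw -11.9 q6 1.26 width 0.621 F [ 0.3 -0.5 -0.4] -> rows cm [ 0.16 -0.07  0.  ] roll 0.06573496271934687
```

View pics/w5.png

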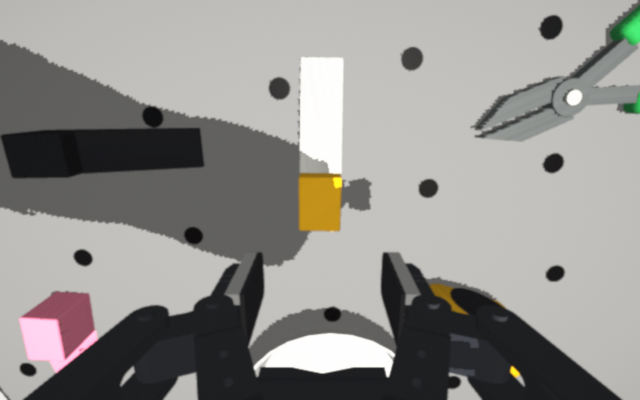

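The yellow-heeled wedge is square to the jaws: heel top at columns 299–341, rows 176–230, and nose at row 57.

```bash
python3 - <<'E'
from h import *
o=arm.get_obs(); p=arm.snapshot('wrist')
im=p['img'].astype(int)
f=lambda uv,z: hit(p,uv,z,o)[:2].round(1)
print('heel top', [f(x,40) for x in [(299,176),(341,176),(340,230),(299,230)]])
print('nose',[f(x,5) for x in [(300.5,57),(343,57)]], 'heel ctr',f((320,203),40))
n=(f((300.5,57),5)+f((343,57),5))/2; h=f((320,203),40); d=n-h; print(n,h,np.hypot(*d),np.degrees(np.arctan2(d[1],d[0])))
E
python3 - <<'E'
import cv2
a=cv2.imread('pics/top0.png'); cv2.imwrite('pics/railc.png',cv2.resize(a[165:235,145:290],None,fx=5.4,fy=5.4,interpolation=cv2.INTER_CUBIC))
E
```

```text
heel top [array([ 556. , -210.4]), array([ 584.2, -216.3]), array([ 575.9, -255.1]), array([ 547., -249.])]
nose [array([ 572.9, -132.7]), array([ 602.7, -139. ])] heel ctr [ 566.1 -232.3]
[ 587.8  -135.85] [ 566.1 -232.3] 98.86097561727783 77.32032328758848
```

View pics/railc.png

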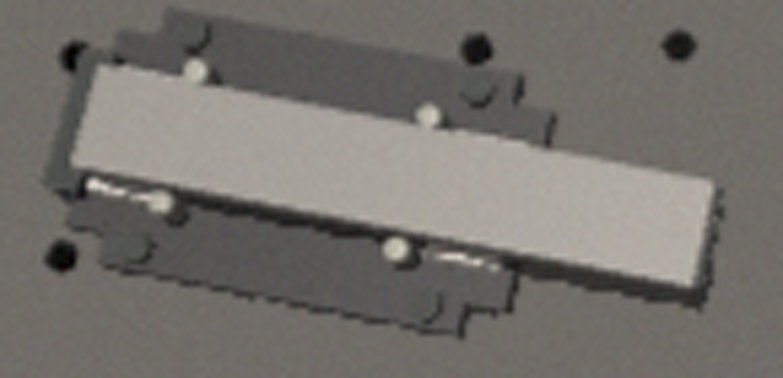

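```bash
python3 - <<'E'
from h import *
p=arm.snapshot('top')
C=lambda u,v:(145+u/5.4,165+v/5.4)
w=np.array([hit(p,C(*x),44)[:2] for x in [(715,182),(694,287),(72,163),(98,64)]])
print(w.round(1)); n=(w[0]+w[1])/2; f=(w[2]+w[3])/2; d=f-n
print(n,f,np.hypot(*d),np.degrees(np.arctan2(d[1],d[0])))
go(565.3,-233.5,178,-12.3)
E
python3 -m inch '[[5,0,-0.35,0.4],[9.5,0,-0.35,0.4],[12,0,-0.35,0.4],[12.3,0,-0.35,0.4],[12.3,0,-0.35,0.4],[12.3,0,-0.35,0.4]]'
python3 - <<'E'
from h import *
o=arm.get_obs(); p=arm.snapshot('wrist'); save(p,'w6'); go(565.3,-233.5,178,-12.3)
E
```

```text
[[573.1  23.8]
 [524.1  33. ]
 [586.7 326.2]
 [634.3 317. ]]
[548.60380827  28.3990716 ] [610.5208191  321.60340614] 299.6706492533762 78.0758346670979
t 9.57 tcp [ 564.7 -237.1  301.7] jaw -12.0 q6 1.26 width 0.619 F [ 0.3 -0.1  0.7] -> rows cm [12.37 -0.02 -0.37] roll 0.3224688227660977
t: 10.32
tool_pos: [566.1, -234.1, 180.2]
tcp_rot: [1.275, 1.568, -0.512]
wrist_force: [0.5, 0.4, -0.3]
grip_width: 0.62
t 10.38 tcp [ 566.  -234.   180.1] jaw -12.4 q6 1.28 width 0.616 F [-0.3  0.2  0.4] -> rows cm [ 0.21 -0.08 -0.03] roll -0.09705368072276599
```

View pics/w6.png

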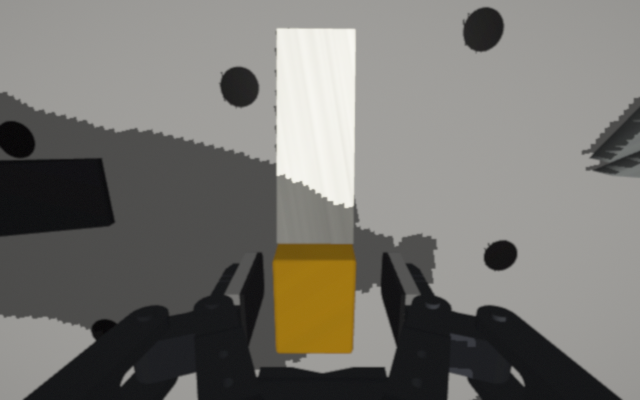

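The heel sits between the jaws (columns 275–354), about 2 mm left of centre. I'll shift slightly, then close.

```bash
python3 -m inch '[[0.2,-0.2,0,0],[0.2,-0.2,0,0]]'
python3 -m inch '[[0,0,0,0],[0,0,0,0],[0,0,0,0],[0,0,0,0],[0,0,0,0]]' 0 90
python3 - <<'E'
from h import *
u=np.array([np.cos(np.radians(78.08)),np.sin(np.radians(78.08))]); n=np.array([548.6,28.4])
# wedge heel centre is at about TCP xy; check with picture
o=arm.get_obs(); p=arm.snapshot('wrist'); save(p,'w7')
t=n-u*150; print('heel target with nose 50 short',t); go(*t,187,-11.92)
E
```

```text
t: 10.62
tool_pos: [563.3, -233.2, 176.9]
tcp_rot: [-0.261, 1.571, -2.048]
wrist_force: [-1.1, 0.5, 0.6]
grip_width: 0.621
t: 11.25
tool_pos: [563.6, -233.3, 177.0]
tcp_rot: [1.292, 1.57, -0.495]
wrist_force: [-0.8, 0.2, 5.6]
grip_width: 0.339
heel target with nose 50 short [ 517.61813947 -118.365542  ]
t 11.3 tcp [ 563.6 -233.3  177. ] jaw -12.4 q6 1.27 width 0.339 F [-1.   0.2  5.4] -> rows cm [ -1.    -6.96 -10.24] roll -0.48087002772183496
```

View pics/w7.png

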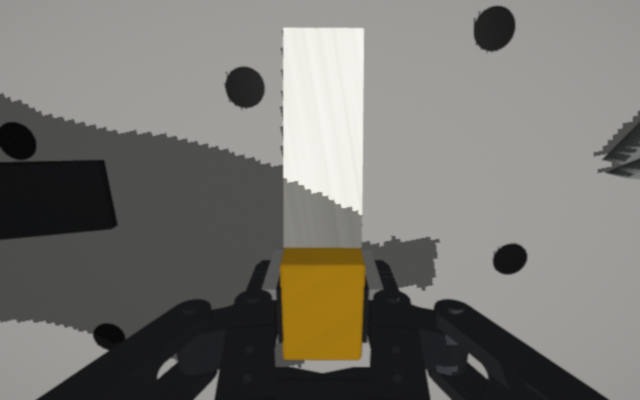

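```bash
python3 -m inch '[[-1,0,0,0],[-1,-2,-3,0.5],[-1,-7,-10.2,0.5],[-1,-7,-10.2,0.5],[-1,-7,-10.2,0.5],[-1,-7,-10.2,0.5]]'
python3 - <<'E'
from h import *
o=arm.get_obs(); p=arm.snapshot('wrist'); save(p,'w8')
u=np.array([np.cos(np.radians(78.08)),np.sin(np.radians(78.08))]); n=np.array([548.6,28.4])
go(*(n-u*150),178,-11.92)
q=arm.snapshot('side'); save(q,'s8'); q=arm.snapshot('top'); save(q,'t8')
E
```

```text
t: 12.05
tool_pos: [517.4, -119.0, 186.9]
tcp_rot: [0.975, 1.57, -0.821]
wrist_force: [1.0, 0.1, -6.1]
grip_width: 0.337
t 12.1 tcp [ 517.5 -119.3  186.8] jaw -12.9 q6 1.43 width 0.339 F [ 0.1 -0.4 -5.8] -> rows cm [ 0.88 -0.01 -0.09] roll -1.0044546510422663
```

View pics/w8.png

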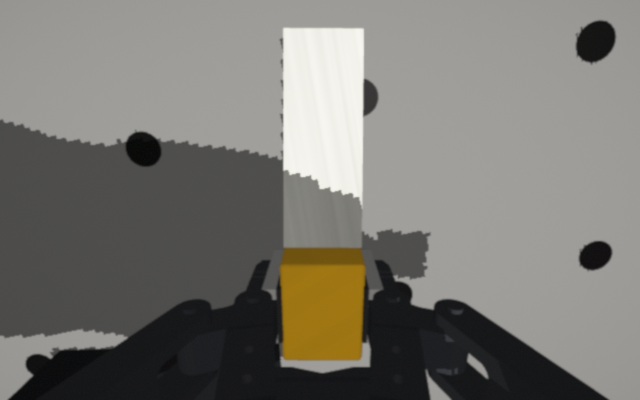

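View pics/s8.png

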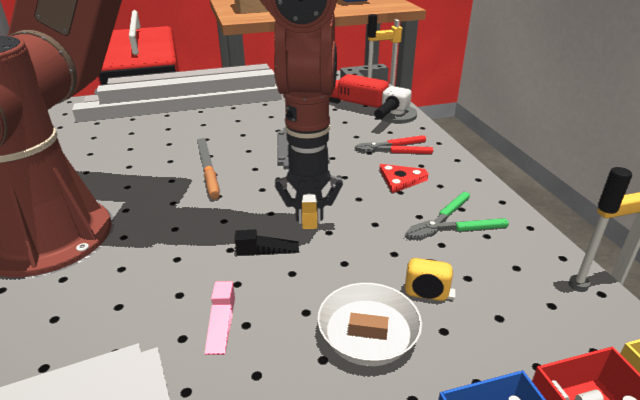

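The wedge is held above the table, square in the jaws, and the side view shows the offcut in the dish at (368,325). Next I'll correct the yaw, advance 25 mm and lower it.

```bash
python3 -m inch '[[0,0,-1,-1],[0,0,-2.5,-1],[0,0,-2.5,-1],[0.5,0,-2.5,-1],[0.9,0,-2.5,-1],[0.9,0,-2.5,-1]]'
python3 - <<'E'
from h import *
o=arm.get_obs(); p=arm.snapshot('wrist'); save(p,'w9')
u=np.array([np.cos(np.radians(78.08)),np.sin(np.radians(78.08))]); n=np.array([548.6,28.4])
go(*(n-u*125),177,-11.92)
a=hit(p,(284,28),5,o);b=hit(p,(364,28),5,o); m=(a+b)[:2]/2; print(a,b,m,m-o['tool_pos'][:2],(m-o['tool_pos'][:2])@u,(m-n)@u,(m-n)@[-u[1],u[0]])
for x in [(573.1,23.8,44),(524.1,33,44),(548.6,28.4,44)]: print(proj(p,x,o))
E
```

```text
t: 12.95
tool_pos: [522.5, -94.4, 177.3]
tcp_rot: [-1.621, 1.57, 2.883]
wrist_force: [0.1, -0.0, -5.2]
grip_width: 0.337
t 13.0 tcp [522.5 -94.4 177.5] jaw -11.9 q6 1.46 width 0.34 F [-0.8  0.7 -6. ] -> rows cm [ 0.05  0.02 -0.05] roll 0.004531810978519957
[530.70215072   6.12305137   5.        ] [ 5.59931678e+02 -2.61677830e-02  5.00000000e+00] [545.3169145    3.04844179] [22.83793306 97.43446311] 100.05055630076667 -25.483008517657826 -2.023964119974721
[ 419.73949834 -123.00893596]
[ 214.52517244 -117.62843554]
[ 316.97852572 -120.31465302]
```

View pics/w9.png

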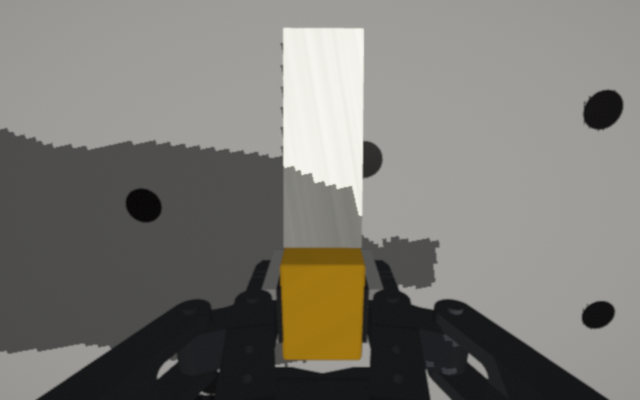

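The nose is about 25 mm short of the tube end, and Fz of -6 N means the wedge still hangs just above the table. I'll lower it to touch, then slide 55 mm.

```bash
python3 -m inch '[[0.05,0,0,0],[0.1,0,0,0],[0.1,0,0,0]]'
python3 -m inch '[[0,0,0,0],[0,0,-1,0],[0,0,-2,0],[0,0,-3,0],[0,0,-4,0],[0,0,-5,0],[0,0,-5.5,0],[0,0,-5.5,0]]'
python3 - <<'E'
from h import *
o=arm.get_obs(); p=arm.snapshot('wrist'); save(p,'w10')
u=np.array([np.cos(np.radians(78.08)),np.sin(np.radians(78.08))]); n=np.array([548.6,28.4])
go(*(n-u*(100-58)),176.5,-11.92); d=o['tool_pos'][:2]+100*u-n; print('nose past end',d@u,'lat',d@[-u[1],u[0]])
q=arm.snapshot('side'); save(q,'s10')
cv2.imwrite('pics/s10c.png',cv2.resize(cv2.cvtColor(q['img'],cv2.COLOR_RGB2BGR)[90:240,230:400],None,fx=4,fy=4,interpolation=cv2.INTER_CUBIC))
E
```

```text
t: 13.38
tool_pos: [522.6, -94.4, 177.0]
tcp_rot: [0.462, 1.571, -1.317]
wrist_force: [-2.5, -1.2, 1.9]
grip_width: 0.337
t: 14.38
tool_pos: [534.3, -39.5, 177.0]
tcp_rot: [2.422, 1.57, 0.644]
wrist_force: [-0.4, -1.4, 6.0]
grip_width: 0.343
t 14.43 tcp [534.3 -39.6 177. ] jaw -11.8 q6 1.57 width 0.343 F [ 0.3 -0.6  4.7] -> rows cm [ 0.05 -0.   -2.75] roll 0.07199040260098855
nose past end 30.60206767313935 lat -0.08180560530528637
```

View pics/w10.png

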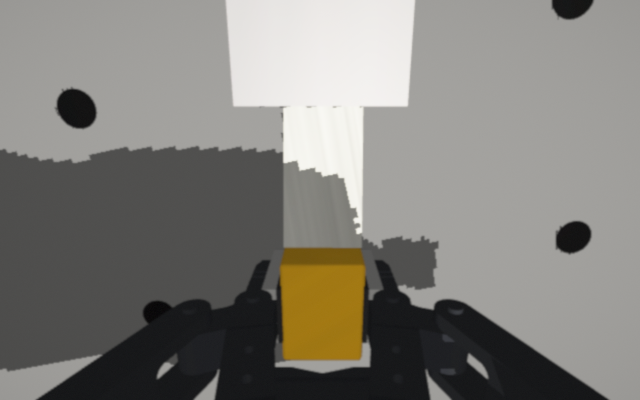

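View pics/s10c.png

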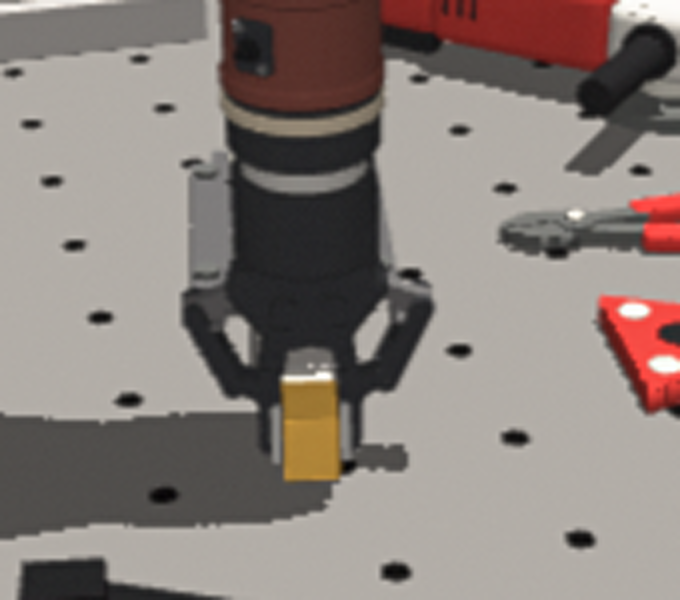

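The wrist view shows the tube's end edge at row 106, columns 233–409, over the wedge (columns 284–364). They are well in line.

```bash
python3 - <<'E'
from h import *
o=arm.get_obs(); p=arm.snapshot('wrist')
a=hit(p,(233,106),44,o);b=hit(p,(409,106),44,o); print(a,b,np.hypot(*(b-a)[:2]), 'angle',np.degrees(np.arctan2(*(b-a)[1::-1])))
u=np.array([np.cos(np.radians(78.08)),np.sin(np.radians(78.08))])
m=(a+b)[:2]/2; print('end',m,'heel-to-end',(m-o['tool_pos'][:2])@u, 'nose past',100-(m-o['tool_pos'][:2])@u)
E
python3 -m inch '[[0,0,-0.4,0],[0,0,-0.8,0],[0,0,-1.2,0],[0,0,-1.6,0],[0,0,-1.6,0]]'
python3 - <<'E'
from h import *
o=arm.get_obs(); p=arm.snapshot('wrist'); save(p,'w11'); go(0,0,0)
E
```

```text
[525.87358274  36.59662258  44.        ] [575.25825639  26.2535757   44.        ] 50.45616524399815 angle -11.828957252863821
end [550.56591957  31.42509914] heel-to-end 72.82321495649968 nose past 27.176785043500317
t: 15.15
tool_pos: [537.5, -24.8, 177.0]
tcp_rot: [0.434, 1.569, -1.345]
wrist_force: [-1.0, -7.0, 5.4]
grip_width: 0.343
t 15.2 tcp [537.5 -24.8 177. ] jaw -11.9 q6 1.6 width 0.338 F [-1.8 -7.4  5.2] -> rows cm [ 17.67 -53.11   8.64] roll None
```

View pics/w11.png

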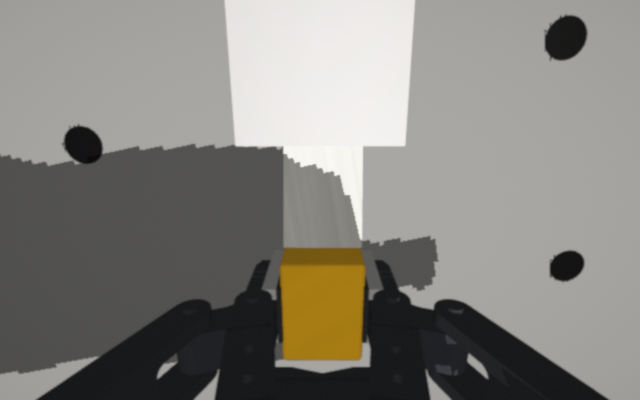

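The edge is now at row 146, and Fy of about -7 N shows the wedge has met the tube. I'll continue gently.

```bash
python3 - <<'E'
from h import *
o=arm.get_obs(); p=arm.snapshot('wrist')
u=np.array([np.cos(np.radians(78.08)),np.sin(np.radians(78.08))])
for z in (44,46):
    a=hit(p,(235.5,146),z,o);b=hit(p,(405.5,146),z,o); m=(a+b)[:2]/2; print(z,'end',m,'w',np.hypot(*(b-a)[:2]),'nose past',100-(m-o['tool_pos'][:2])@u)
E
python3 -m inch '[[0,0,-0.4,0],[0,0,-0.8,0],[0,0,-1.2,0],[0,0,-1.4,0],[0,0,-1.4,0]]'
python3 - <<'E'
from h import *
o=arm.get_obs(); p=arm.snapshot('wrist'); save(p,'w12'); go(0,0,0)
q=arm.snapshot('side'); save(q,'s12')
E
```

```text
44 end [551.22881917  34.74389641] w 50.282438657232404 nose past 38.88905490422109
46 end [551.28555426  34.99545298] w 49.29531735940118 nose past 38.63120426887984
t: 15.88
tool_pos: [540.3, -11.4, 177.0]
tcp_rot: [0.338, 1.569, -1.441]
wrist_force: [-2.4, -8.7, 5.2]
grip_width: 0.34
t 15.93 tcp [540.3 -11.4 177. ] jaw -11.9 q6 1.62 width 0.346 F [-1.9 -8.6  5.4] -> rows cm [ 17.68 -53.11  10.02] roll None
```

View pics/w12.png

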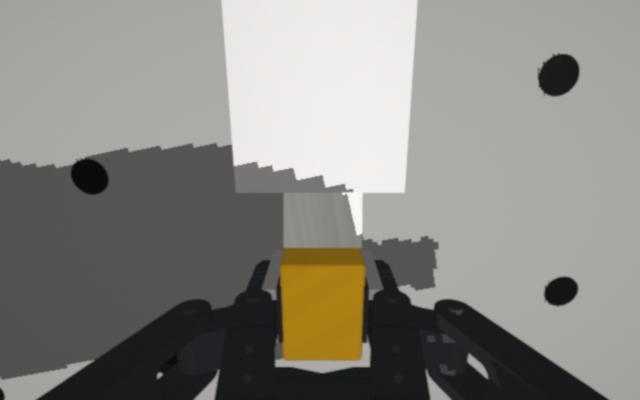

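View pics/s12.png

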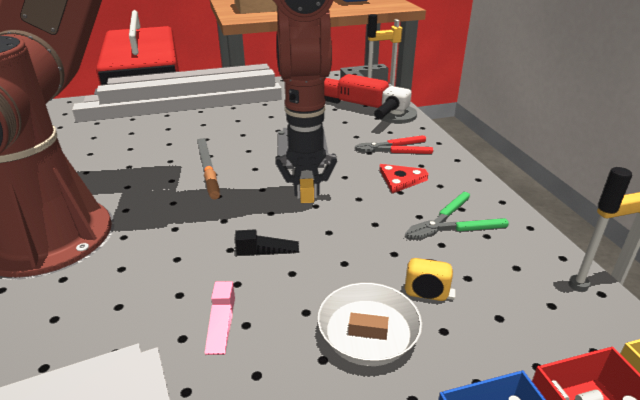

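```bash
python3 - <<'E'
from h import *
o=arm.get_obs(); p=arm.snapshot('wrist'); 
u=np.array([np.cos(np.radians(78.08)),np.sin(np.radians(78.08))]); T=o['tool_pos'][:2]
for v,z,n,e in [(264,40,'heel front top',20),(248,25,'taper root',20),(360,40,'heel rear top',-20)]:
    m=hit(p,(323,v),z,o)[:2]; print(n,(m-T)@u,'expect',e)
for z in (46,47,48,49,50):
    a=hit(p,(235.5,192),z,o);b=hit(p,(405,192),z,o); m=(a+b)[:2]/2; s=100-(m-T)@u; print(z,'w',np.hypot(*(b-a)[:2]).round(1),'nose past',s.round(1),'edge rise implied',(s-36)/4)
E
```

```text
heel front top 20.468901096352738 expect 20
taper root 19.63184153344564 expect 20
heel rear top -19.280988108723005 expect -20
46 w 51.1 nose past 52.5 edge rise implied 4.126135757421546
47 w 50.6 nose past 52.2 edge rise implied 4.0591932117969165
48 w 50.1 nose past 52.0 edge rise implied 3.992250666172291
49 w 49.6 nose past 51.7 edge rise implied 3.9253081205476565
50 w 49.1 nose past 51.4 edge rise implied 3.8583655749230363
```

By the picture the nose is about 52 mm past the end, giving an edge rise of about 4 mm and daylight of about 2.5 mm. The tube's apparent width independently gives a rise of about 4 mm. I'll push 3 mm more.

```bash
python3 -m inch '[[0,0,-0.15,0],[0,0,-0.3,0],[0,0,-0.3,0],[0,0,-0.3,0],[0,0,-0.3,0]]'
python3 - <<'E'
from h import *
o=arm.get_obs(); p=arm.snapshot('wrist'); save(p,'w13'); go(0,0,0); print(o['joint_velocities'].round(3))
q=arm.snapshot('top'); save(q,'t13')
print([(r['centre']) for r in arm.spot_in(p,'wedge')])
g=p['img'][150:240,250:400].astype(int).sum(2)
E
```

```text
t: 16.65
tool_pos: [540.9, -8.6, 177.0]
tcp_rot: [0.304, 1.568, -1.475]
wrist_force: [-1.8, -10.2, 6.3]
grip_width: 0.336
t 16.7 tcp [540.9  -8.6 177. ] jaw -11.9 q6 1.63 width 0.341 F [ -2.1 -11.3   6.6] -> rows cm [ 17.69 -53.11  10.31] roll None
[ 0.    -0.     0.001 -0.     0.001  0.001]
[[321.9, 283.8]]
```

View pics/w13.png

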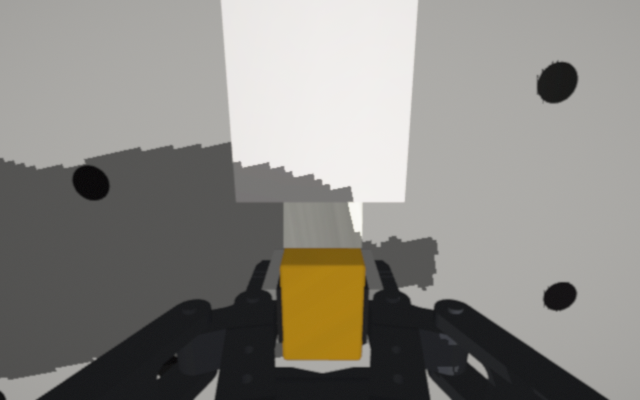

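View pics/t13.png

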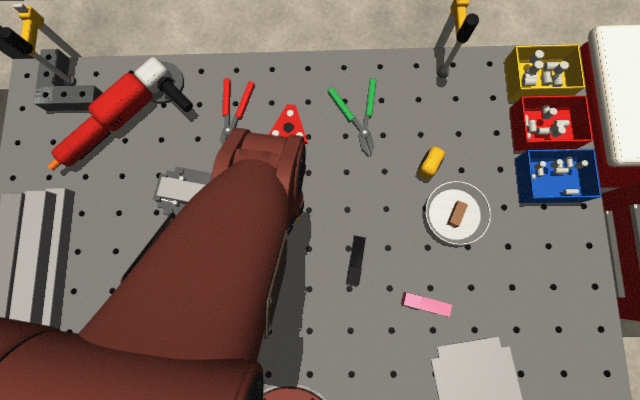

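The edge is at row 202, so the nose is about 55 mm past and the daylight about 3 mm. The grip holds, the arm is still, and the offcut is in the dish at (458,214). Handing in.

```bash
python3 - <<'E'
from h import *
o=arm.get_obs(); p=arm.snapshot('wrist'); u=np.array([np.cos(np.radians(78.08)),np.sin(np.radians(78.08))])
a=hit(p,(236,202),48.8,o);b=hit(p,(405,202),48.8,o); s=100-((a+b)[:2]/2-o['tool_pos'][:2])@u; print('nose past',s,'daylight',.62*(s-36)/4)
print(arm.close_job())
E
```

```text
nose past 54.86194563258891 daylight 2.9236015730512817
the job is handed in; nothing more can be done
None
```

The offcut is in the parts dish, and the wedge is under the tube's overhanging end, still gripped, with about 2.9 mm of daylight over the near pad. I handed the job in at about 17 s of the 51 s allowed; it reports no verdict, so the numbers below are my own measurements.

- **Offcut:** I gripped it, lowered it into the dish and let it go. It showed within about 5 mm of the dish centre afterwards, and the last top view still shows it there.
- **Wedge:** I took the yellow-heeled one, carried it just above the table into line with the tube, lowered it and slid it in nose first. Jaw and tube axis agreed within about 0.2°. The vertical force was +6 N, so the wedge was pressing on the table.
- **Lift:** The last wrist picture puts the nose 54.9 mm past the tube's end, which works out to the 2.9 mm. That is calculated from the taper, because I could not see the gap itself. Before the last 3 mm of push, the tube's apparent width agreed with the calculated rise of about 4 mm at its end.
- **Push and grip:** The push back along the tube rose from 0 to about 11 N, so the tube's end is bearing on the wedge. The grip stopped at 29 mm, the heel's width within error, with 90 N set. The arm was still at hand-in.

**Disagreement:** Before contact, the top and wrist cameras differed by about 3.4 mm on where the tube's end was. At worst that makes the daylight about 3.5 mm, still inside your 1.5–6 mm limits.

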